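# Slide the serving board out over the riser's edge

## Robot

A 6-joint arm with a two-finger parallel gripper is mounted at the origin on the work surface. World frame = base frame: x ahead of the robot, y to its left, z up, the work surface at z = 0. Lengths are in m, angles in degrees, forces in N, time in s.
With the tool pointing down it reaches from about 0.4 to 0.825 m from the base axis. Payload 7 kg.
Tool frame: the origin (TCP) lies midway between the tips of the shut fingers; the grasp point (between the pads) lies 19 mm behind it (ctrl.grasp_offset is the distance from the TCP to the grasp point, in m); z points along the fingers, x is the direction in which the jaws open and shut, and the axes are right-handed (so a half turn about z gives the same grasp; the last joint's range is limited). The gripper opens to 88 mm and grips with 3 to 60 N. Pads are 19 mm wide; open, the fingers measure 130 mm over their backs; the gripper's body (78 mm by 193 mm) begins 47 mm behind the grasp point.
Start: joints at [-53.566, 20.546, 0.682, 0, -70.136, -16.507], TCP at [0.23, -0.635, 0.227] pointing down, gripper open.
Joint ranges: [-176.03, 176.03], [-82.01, 121.73], [-58.28, 71.71], [-173.87, 95.51], [-174.79, -0.11], [-173.66, 173.66]. Speed limits (degrees/s): [136.94, 136.94, 172.46, 180, 180, 180].

## Interface

Orientations are given as [roll, pitch, yaw] about the fixed x, y, z axes, in that order (R = Rz(yaw) Ry(pitch) Rx(roll)).
In Python, from plant import sensors, snapshot, order, ctrl gives the robot as it stands.
- The arm moves only by the tool send_rows, never from a script. Its argument "commands" is a list of rows, each a list of 3 entries, a list of its own where there are three numbers: the closure, from 0 (fully open) to 1 (shut), then the shift along the world's x, y, z in units of 0.25 m (1.0 is 0.25 m), then the turn, a rotation vector about the world's x, y, z in units of 360 degrees (1.0 is 360 degrees). In form: [[hand, [x, y, z], [ax, ay, az]], ...]. A call has 1 to 12 rows; each row shifts and turns the pose as measured when the row begins; what a row does not reach is not made up. A row lasts 1/10 s, in which the tool goes at most 50 mm and 8.59 degrees, less where a joint would pass 70% of its speed; a pose out of reach is approached as far as the arm can. A call with a number of a shift or a turn outside -1 to 1 is refused whole. A call with a gripper value outside its range is refused whole. The fingers move at their own pace and stop on an object; the grip force is fixed at half the most. Time passes only in rows, so rows that do not move let the fingers close. It gives the time, the measured TCP pose, the force and the opening at its end, in the units of the state.
- sensors.get_obs(): the state, without advancing time (a new reading comes with each control period).
- snapshot(name): name is "side" or "top"; returns a dict with "color" (480x640x3 uint8, blue, green, red), "z_map" (480x640 float32, m along the optical axis (not along the pixel's ray), 0 where there is no reading), "mtx" (3x3 intrinsics, pixels), "k1" (the pictures are not rectified: a ray, as slopes to the right and down, at radius r is drawn at 1 + k1 r^2 times it, then the intrinsics apply), "xyz" and "attitude" of the camera in the world. Camera axes: x right, y down, z forward; pixel columns grow to the right and rows downward; lengths in m; the calibration is good to about 2 mm. A picture is of the moment at which its call begins.
- order.close_job(): hands the job in, once; it reports no verdict.
The state is a dict: "clock": time; "joint_pos": joint angles; "qvel": joint speeds; "tau": joint torques, N m; "tool_pos": TCP position; "orientation": TCP orientation; "force": force on the tool from outside, world axes, zero at the start; "moment": the same for the moment, N m; "opening": finger opening in m.
Only numpy, scipy, OpenCV 4.12 (cv2) and the standard library are available. Lean on these libraries where they do the work, as an engineer would, in place of code of your own. Each camera call takes 0.05 s, during which the arm holds its last target.

## Task

Two flat wooden boards lie on the white display riser; push the larger, oblong one with the fingers so that it slides over the riser's long edge on the side away from the robot, until about 4 cm of it overhangs and a guest can get a hand under it, its front square with that edge. It must only slide, never be lifted or tipped. Leave the small square board, and all that stands on and around the riser, where they are, and let go at the end.

Things in the scene. Friction and masses are not known exactly. Their poses are not given: they have to be found in the camera images.
- riser: white display riser with a steel foot strip, fixed to the counter: a plain block 240 (its x) by 440 (its y) by 60 high. Origin: centre of its underside, on the counter; its flat top is 60 above. Its +x axis points roughly away from the robot (yaw within 0.28 rad), towards the long edge the board must overhang, 120 from the origin.
- riser_edge (a point): middle of that far long edge of the riser, at the top face
- board: the larger board: dark wood, oblong, 130 (its x) by 150 (its y) by 10 thick, 0.11 to 0.23 kg, loose, flat on one half (left or right) of the riser. Origin: centre of its underside; z is up; +x points to its far, front side. It starts wholly on the riser, turned up to 0.18 rad from it.
- board_front (a point): middle of the board's front (far) side, at its underside, 65 along x from the board's origin
- small_board: the smaller board: same wood, 100 by 100 by 10 thick, loose, flat on the other half of the riser. Origin: centre of its underside. To be left alone.
- salt: small steel salt shaker, 36 across, 60 high, standing on the riser between the boards, in the far half. Origin: centre of its foot. To be left alone.
- sugar_jar: small glass jar with a metal cap, about 38 across, 60 high, standing on the riser between the boards, in the near half. Origin: centre of its foot. To be left alone.
- shaker_a: steel shaker, 60 across, 95 high, on the counter to the right. Origin: centre of its foot. To be left alone.
- shaker_b: steel shaker like the other, on the counter to the right. To be left alone.
- mug: white mug, 80 across, 90 high, on the counter to the left. Origin: centre of its foot. To be left alone.
- bowl: white bowl, 116 across, 50 high, on the counter to the left, farther out than the mug. Origin: centre of its foot. To be left alone.
- spoon: steel spoon, about 190 long, lying on the counter beyond the riser. Origin: near its middle. To be left alone.
There are look-alikes about, which are no part of the job. Leave any green, orange or pink look-alike of the board alone.

How it is judged:
By the outcome, as a careful person would: the job done as asked, in the order asked, and still so for the second after the job is handed in, with the robot touching nothing.
It also fails if it takes over 40 s, if anything falls off the work surface, if the arm or the gripper's body presses on something with over 40 N, if the wrist force passes 120 N, or if a joint passes its speed limit or range.

## Working session

There is one attempt and no reset: what is moved stays moved. The work goes in short steps, Python scripts to look and compute and a tool call to move; the robot and the scene stay as the last step left them, time stands still between calls to the robot, and variables do not carry over. Pictures are saved under pics/ and viewed, and the job is handed in when it is done.

Besides the shell and the picture viewer there is one more tool, called after "Call:" as name(argument=value, ...) on one line, values as JSON. send_rows: Moves the arm, as the interface text tells. Its arguments: {"type":"object","properties":{"commands":{"type":"array","items":{"type":"array"}}},"required":["commands"]}

```bash
mkdir -p pics; ls; python3 - <<'E'
from plant import sensors, snapshot, order, ctrl
import cv2
o=sensors.get_obs();print(o)
for n in("side","top"):
    s=snapshot(n);cv2.imwrite(f"pics/{n}0.png",s["color"]);print(n,s["mtx"],s["k1"],s["xyz"],s["attitude"])
E
```

```text
pics
{'clock': 0.0, 'joint_pos': array([-5.35684042e+01,  2.05905553e+01,  6.33091578e-01, -2.14424967e-02,
       -7.01339662e+01, -1.65063970e+01]), 'qvel': array([ 0.01005596,  0.01914885, -0.07422934,  0.02761869,  0.03817015,
       -0.00289336]), 'tau': array([ 6.70111112e-04, -5.82719100e+01,  2.93068779e+01,  6.99743852e+00,
        6.96397852e-03, -1.84136634e-04]), 'tool_pos': array([ 0.22984603, -0.63414213,  0.22562326]), 'orientation': array([-1.79993347e+02, -9.33896042e-02,  1.09917891e+02]), 'force': array([-0.09459629, -0.39730946,  0.04888898]), 'moment': array([-0.00877384,  0.01148959, -0.0416408 ]), 'opening': 0.08796432120437617}
side [[533.07775667   0.         311.22874026]
 [  0.         533.07775667 235.20679693]
 [  0.           0.           1.        ]] 0.039074066744551404 [-0.06593489  0.65849876  0.95837291] [-134.47550778   -0.39377883 -138.22288454]
top [[498.24663573   0.         303.33942044]
 [  0.         498.24663573 240.35478827]
 [  0.           0.           1.        ]] -0.03378531636871844 [ 0.29245767 -0.01792902  1.35000165] [-169.64446306    1.33651037  -91.53074538]
```

View pics/top0.png

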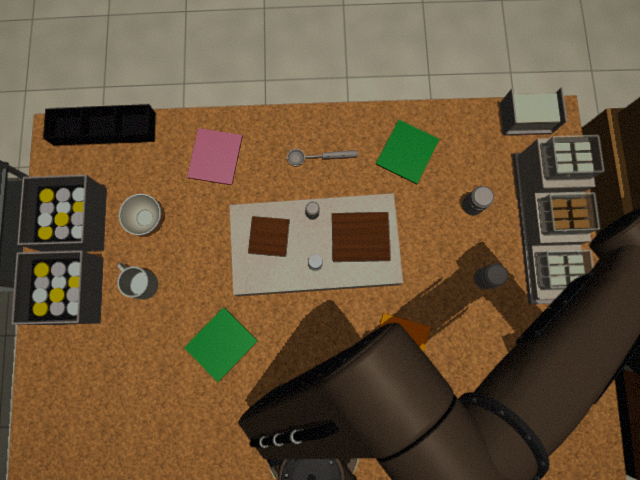

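View pics/side0.png

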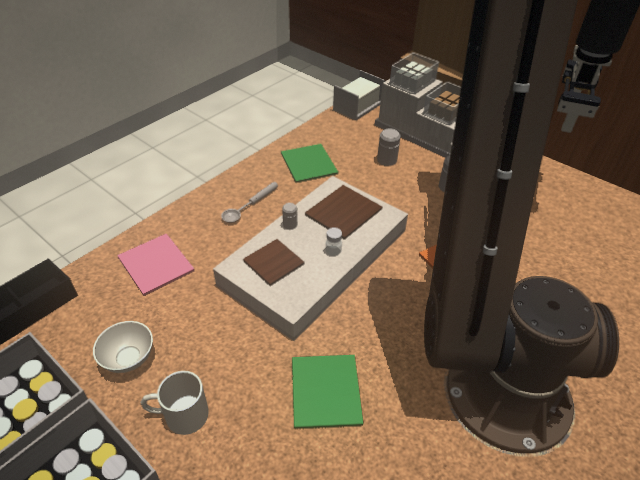

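The top view has the large board at about (361,237), on the right half of the riser, which spans (230..402, 195..293). The small board is at (269,236), the salt at (312,210) and the jar at (315,262). Next I'll measure these.

```bash
cat > h.py <<'E'
import numpy as np, cv2
from scipy.spatial.transform import Rotation as R
from plant import sensors, snapshot
def cast(s,px,z):
    px=np.asarray(px,float).reshape(-1,1,2)
    n=cv2.undistortPoints(px,s["mtx"],np.array([s["k1"],0,0,0.]),None,None,None).reshape(-1,2) if False else cv2.undistortPoints(px,s["mtx"],np.array([s["k1"],0,0,0.])).reshape(-1,2)
    d=np.c_[n,np.ones(len(n))]@R.from_euler('xyz',s["attitude"],degrees=True).as_matrix().T
    c=np.array(s["xyz"]); t=(z-c[2])/d[:,2]
    return c+d*t[:,None]
def rect(P):
    (c,wh,a)=cv2.minAreaRect((P[:,:2]*1000).astype(np.float32))
    b=cv2.boxPoints((c,wh,a)); return np.array(c),wh,a,b
def wood(s):
    hsv=cv2.cvtColor(s["color"],cv2.COLOR_BGR2HSV); return hsv
def boards(s,name,draw=None):
    # top-face points from depth at z about .07
    hsv=cv2.cvtColor(s["color"],cv2.COLOR_BGR2HSV)
    roi=np.zeros(hsv.shape[:2],np.uint8)
    if name=="top": roi[170:300,225:410]=1
    else: roi[150:320,225:400]=1
    m=((hsv[...,2]<115)&(hsv[...,1]>100)).astype(np.uint8)*roi
    m=cv2.morphologyEx(m,cv2.MORPH_OPEN,np.ones((3,3)))
    cs,_=cv2.findContours(m,cv2.RETR_EXTERNAL,cv2.CHAIN_APPROX_NONE)
    out=[]
    for c in sorted(cs,key=cv2.contourArea)[::-1][:3]:
        if cv2.contourArea(c)<300: continue
        out.append((c,rect(cast(s,c,.07))))
    return m,out
E
python3 - <<'E'
from h import *
for n in("top","side"):
    s=snapshot(n); m,o=boards(s,n)
    cv2.imwrite(f"pics/m_{n}.png",m*255)
    for c,(ce,wh,a,b) in o: print(n,cv2.contourArea(c),ce.round(1),wh,a,"\n",b.round(1))
    # riser: white low saturation
    hsv=cv2.cvtColor(s["color"],cv2.COLOR_BGR2HSV)
    z=s["z_map"]; 
    v,u=np.nonzero(z>0); px=np.c_[u,v].astype(float)
    nn=cv2.undistortPoints(px.reshape(-1,1,2),s["mtx"],np.array([s["k1"],0,0,0.])).reshape(-1,2)
    P=(np.c_[nn,np.ones(len(nn))]*z[v,u][:,None])@R.from_euler('xyz',s["attitude"],degrees=True).as_matrix().T+s["xyz"]
    k=(P[:,2]>.045)&(P[:,2]<.085)&(P[:,0]>.3)&(P[:,0]<.75)&(abs(P[:,1])<.35)
    mm=np.zeros(z.shape,np.uint8); mm[v[k],u[k]]=255
    mm=cv2.morphologyEx(mm,cv2.MORPH_OPEN,np.ones((3,3)))
    cs,_=cv2.findContours(mm,cv2.RETR_EXTERNAL,cv2.CHAIN_APPROX_NONE)
    c=max(cs,key=cv2.contourArea); ce,wh,a,b=rect(cast(s,c,.06)); print("riser",ce.round(1),wh,a,"\n",b.round(1))
    cv2.imwrite(f"pics/r_{n}.png",mm)
    im=s["color"].copy()
    cv2.drawContours(im,[c],-1,(0,255,255),1)
    for c,_ in o: cv2.drawContours(im,[c],-1,(0,255,0),1)
    x0,y0=(215,160); cv2.imwrite(f"pics/d_{n}.png",cv2.resize(im[y0:y0+180,x0:x0+210],None,fx=3.5,fy=3.2,interpolation=0))
E
```

```text
top 2607.5 [ 533.7 -143.4] (146.9244842529297, 127.56039428710938) 89.5086441040039 
 [[ 469.3 -216.3]
 [ 596.8 -217.4]
 [ 598.1  -70.5]
 [ 470.5  -69.4]]
top 1294.0 [542.7  97.2] (98.07071685791016, 97.94259643554688) 83.283447265625 
 [[488.3  54.2]
 [585.6  42.7]
 [597.  140.1]
 [499.8 151.6]]
riser [520.4 -23.3] (241.8005828857422, 440.6508483886719) 2.294712781906128 
 [[ 390.8  192.1]
 [ 408.4 -248.2]
 [ 650.  -238.6]
 [ 632.4  201.7]]
side 1860.5 [ 533.  -142.8] (147.9506072998047, 128.08924865722656) 89.5665512084961 
 [[ 468.4 -216.3]
 [ 596.5 -217.2]
 [ 597.6  -69.3]
 [ 469.5  -68.3]]
side 1264.5 [543.   98.7] (97.3934097290039, 96.6043472290039) 83.79510498046875 
 [[489.7  55.5]
 [585.8  45. ]
 [596.3 141.9]
 [500.3 152.3]]
side 1201.0 [292.   18.8] (66.0108642578125, 115.39636993408203) 35.02874755859375 
 [[231.8  47.1]
 [298.1 -47.4]
 [352.1  -9.5]
 [285.9  85. ]]
riser [516.9 -18.9] (248.8892822265625, 448.3318786621094) 2.2829887866973877 
 [[ 383.6  200.1]
 [ 401.4 -247.9]
 [ 650.1 -238. ]
 [ 632.3  210. ]]
```

```bash
python3 - <<'E'
from h import *
s=snapshot("top")
print(cast(s,[[312,206],[315,260]],.12).round(3), cast(s,[[479,193],[490,270]],.095).round(3))
E
```

```text
[[ 0.606 -0.02   0.12 ]
 [ 0.467 -0.023  0.12 ]] [[ 0.633 -0.454  0.095]
 [ 0.432 -0.464  0.095]]
```

Call:
send_rows(commands=[[0,[0.07,0.162,0],[0,0,-0.004]],[0,[0.07,0.162,0],[0,0,-0.004]],[0,[0.07,0.162,0],[0,0,-0.004]],[0,[0.07,0.162,0],[0,0,-0.004]],[0,[0.07,0.162,0],[0,0,-0.004]],[0,[0.07,0.162,0],[0,0,-0.004]],[0,[0.07,0.162,0],[0,0,-0.004]],[0,[0.07,0.162,0],[0,0,-0.004]],[0,[0.07,0.162,0],[0,0,-0.004]],[0,[0.07,0.162,0],[0,0,-0.004]],[0,[0,0,0],[0,0,0]]])

```text
clock: 1.35
tool_pos: [0.4073, -0.2145, 0.2239]
orientation: [179.9, -0.2, 94.7]
force: [-0.5, -0.2, -0.1]
opening: 0.0875
```

View pics/d_top.png

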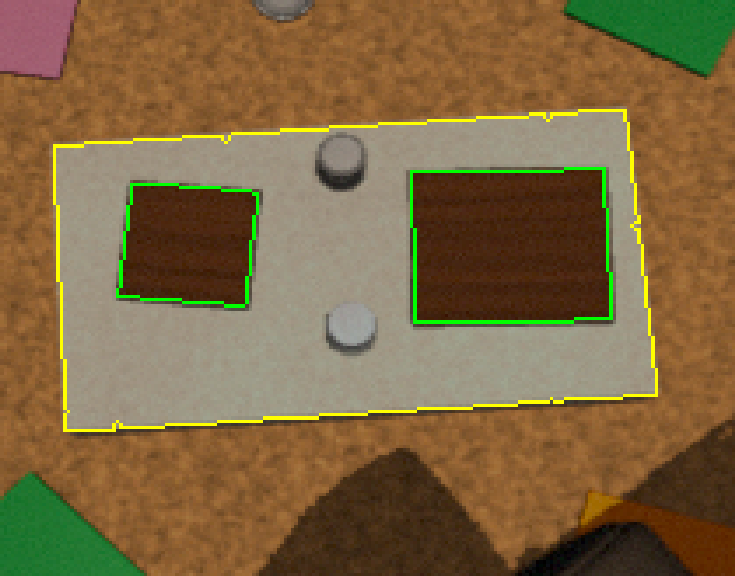

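The overlay shows both board outlines and the riser outline fit well. The jar's edge is at about y=-0.042, so the gripper body clears it. I'll go down behind the board now.

Call:
send_rows(commands=[[0,[0.058,0.13,0],[0,0,-0.0033]],[0,[0.058,0.13,0],[0,0,-0.0033]],[0,[0,0,-0.12],[0,0,0]],[0,[0,0,-0.12],[0,0,0]],[0,[0,0,-0.12],[0,0,0]],[0,[0,0,-0.1],[0,0,0]],[0,[0,0,0],[0,0,0]],[0,[0,0,0],[0,0,0]]])

```text
clock: 2.15
tool_pos: [0.4387, -0.1462, 0.1084]
orientation: [179.5, -0.1, 92.5]
force: [0.8, 0.7, 1.1]
opening: 0.0872
```

```bash
python3 - <<'E'
from h import *
o=sensors.get_obs();print(o['tool_pos'],o['orientation'],o['force'])
s=snapshot("side");cv2.imwrite("pics/s1.png",cv2.resize(s["color"][150:350,200:450],None,fx=3,fy=3))
E
```

```text
[ 0.43868849 -0.14616669  0.10837166] [ 1.79523229e+02 -1.36468171e-01  9.25380349e+01] [0.7596395  0.65506785 1.12308655]
```

View pics/s1.png

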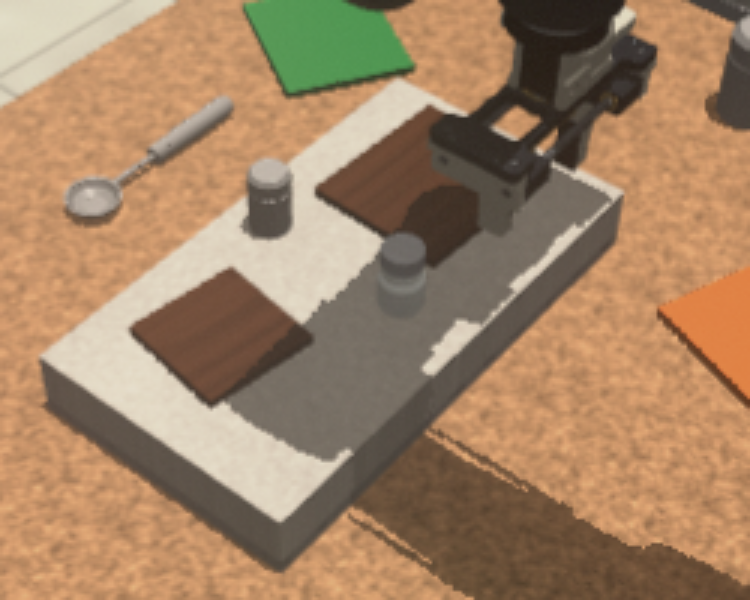

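Call:
send_rows(commands=[[0,[-0.012,-0.012,-0.08],[0,0.0012,-0.0006]],[0,[0,0,-0.06],[0,0,0]],[0,[0,0,-0.03],[0,0,0]],[0,[0,0,0],[0,0,0]],[0,[0,0,0],[0,0,0]]])

```text
clock: 2.7
tool_pos: [0.4408, -0.1498, 0.0717]
orientation: [179.3, -0.1, 92.3]
force: [0.9, -0.1, -0.9]
opening: 0.0874
```

Call:
send_rows(commands=[[0,[0,0,-0.02],[0,0.002,0]],[0,[0,0,-0.01],[0,0,0]],[0,[0,0,0],[0,0,0]],[0,[0,0,0],[0,0,0]]])

```text
clock: 3.1
tool_pos: [0.4424, -0.1497, 0.0657]
orientation: [179.8, -0.2, 92.4]
force: [-0.2, 0.4, 0.3]
opening: 0.0875
```

Call:
send_rows(commands=[[0,[0.02,0.001,-0.01],[0,0,0]],[0,[0.02,0.001,0],[0,0,0]],[0,[0.02,0.001,0],[0,0,0]],[0,[0.02,0.001,0],[0,0,0]],[0,[0.02,0.001,0],[0,0,0]],[0,[0,0,0],[0,0,0]]])

```text
clock: 3.7
tool_pos: [0.469, -0.1486, 0.0629]
orientation: [179.9, -0.1, 92.3]
force: [-0.4, 0.2, -0.4]
opening: 0.0877
```

```bash
cat > look.py <<'E'
import sys
from h import *
o=sensors.get_obs();print(o['tool_pos'],o['force'])
th=np.radians(2.29);u=np.array([np.cos(th),np.sin(th)]);v=np.array([-u[1],u[0]]);c0=np.array([520.4,-23.3])
for n in("top","side"):
    s=snapshot(n)
    m,ob=boards(s,n)
    im=s["color"].copy()
    for c,(ce,wh,a,b) in ob:
        q=(b-c0)@np.c_[u,v]; print(n,wh,"ang-rise",round(((a-2.29+45)%90)-45,2),"ctr",((ce-c0)@np.c_[u,v]).round(1),"xmax",np.sort(q[:,0]).round(1))
        cv2.drawContours(im,[c],-1,(0,255,0),1)
    cv2.imwrite(f"pics/{n}_{sys.argv[1]}.png",cv2.resize(im[140:320,210:420],None,fx=3.5,fy=3.2,interpolation=0))
E
python3 look.py a
```

```text
[ 0.46899889 -0.14855609  0.06286574] [-0.3693725   0.20766928 -0.42144253]
```

View pics/side_a.png

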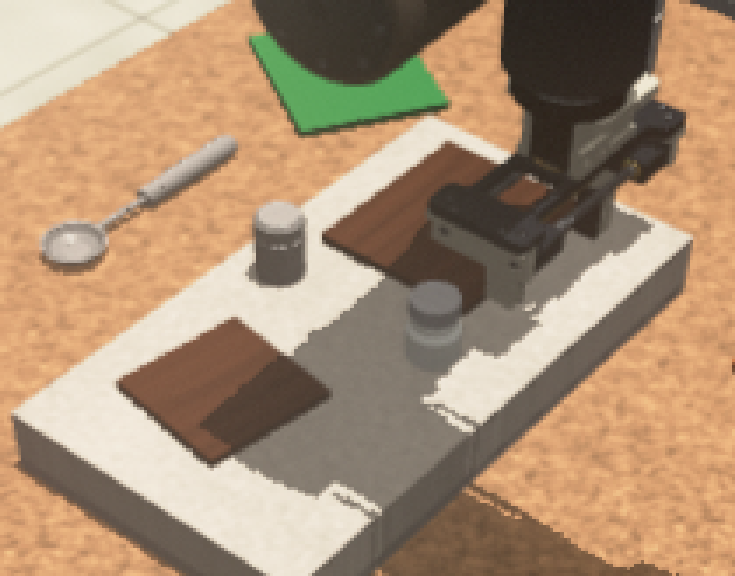

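The fingers are down just behind the board's back edge, clear of the jar at about (435,325). The image has become brighter and my mask no longer finds the boards, so I'll check the colours.

```bash
python3 - <<'E'
from h import *
s=snapshot("side");hsv=cv2.cvtColor(s["color"],cv2.COLOR_BGR2HSV)
def f(x,y): 
    p=(int(210+y*0+x/3.5),int(140+y/3.2)); return p,hsv[p[1],p[0]]
for q in [(200,360),(270,390),(400,200),(440,260),(480,290),(350,400),(350,310),(50,330),(550,500)]: print(q,f(*q))
s=snapshot("top");hsv=cv2.cvtColor(s["color"],cv2.COLOR_BGR2HSV)
for p in [(269,236),(345,220),(361,215),(250,210),(300,150)]: print(p,hsv[p[1],p[0]])
cv2.imwrite("pics/t1.png",s["color"])
E
```

```text
(200, 360) ((267, 252), array([ 11, 120, 127], dtype=uint8))
(270, 390) ((287, 261), array([12, 82, 81], dtype=uint8))
(400, 200) ((324, 202), array([ 11, 123, 118], dtype=uint8))
(440, 260) ((335, 221), array([12, 94, 76], dtype=uint8))
(480, 290) ((347, 230), array([13, 87, 73], dtype=uint8))
(350, 400) ((310, 265), array([ 15,  39, 132], dtype=uint8))
(350, 310) ((310, 236), array([ 17,  40, 134], dtype=uint8))
(50, 330) ((224, 243), array([ 13, 119, 218], dtype=uint8))
(550, 500) ((367, 296), array([ 13, 120, 209], dtype=uint8))
(269, 236) [ 13 109  61]
(345, 220) [ 14 108  52]
(361, 215) [ 13 105  46]
(250, 210) [ 17  47 157]
(300, 150) [ 13  57 121]
```

View pics/t1.png

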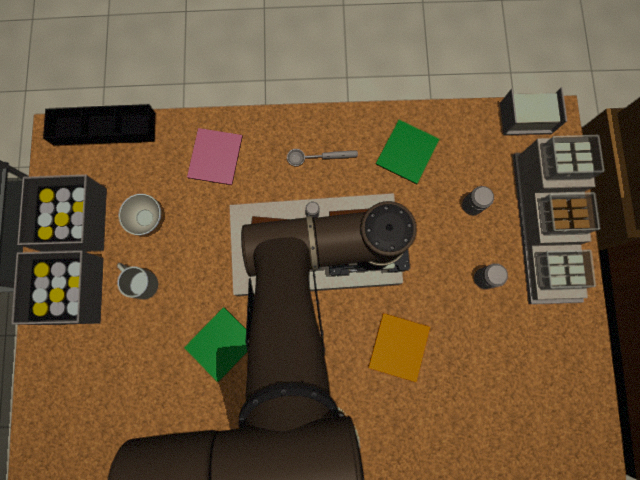

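```bash
cat > look.py <<'E'
import sys
from h import *
o=sensors.get_obs();print(o['tool_pos'],o['force'])
th=np.radians(2.29);u=np.array([np.cos(th),np.sin(th)]);v=np.array([-u[1],u[0]]);c0=np.array([520.4,-23.3])
t=(o['tool_pos'][:2]*1000-c0)@np.c_[u,v]; print("tcp riser",t.round(1))
s=snapshot("side"); hsv=cv2.cvtColor(s["color"],cv2.COLOR_BGR2HSV)
m=((hsv[...,1]>65)&(hsv[...,2]<150)&(hsv[...,0]<20)).astype(np.uint8)
m[:,:225]=0;m[:150]=0;m[320:]=0;m[:,405:]=0
m=cv2.morphologyEx(m,cv2.MORPH_OPEN,np.ones((3,3)))
n,l,st,ce=cv2.connectedComponentsWithStats(m)
im=s["color"].copy()
for i in range(1,n):
    if st[i,4]<300: continue
    yy,xx=np.nonzero(l==i); P=(cast(s,np.c_[xx,yy],.07)[:,:2]*1000-c0)@np.c_[u,v]
    b=np.floor(P[:,1]/5); B=[]
    for k in np.unique(b):
        q=P[b==k]; 
        if len(q)>4: B.append((k*5+2.5,q[:,0].max()))
    B=np.array(B); 
    print(st[i],"y range",P[:,1].min().round(1),P[:,1].max().round(1),"x min",P[:,0].min().round(1)); print(B.round(0).astype(int).tolist())
    w=B[2:-2]; 
    for _ in range(3):
        p=np.polyfit(w[:,0],w[:,1],1); r=w[:,1]-np.polyval(p,w[:,0]); w=w[abs(r)<max(2,np.std(r)*1.5)]
    print("front slope deg",np.degrees(np.arctan(-p[0])).round(2),"x at y=-121",np.polyval(p,-121).round(1),len(w))
    im[l==i,1]=255
cv2.imwrite(f"pics/side_{sys.argv[1]}.png",cv2.resize(im[140:320,210:420],None,fx=3.5,fy=3.2,interpolation=0))
E
python3 look.py b
```

```text
[ 0.46825977 -0.14853085  0.06295426] [-0.56014917 -0.28055614 -0.12042082]
tcp riser [ -57.1 -123. ]
[ 352  150   43   56 1247] y range -414.8 -155.5 x min -15.9
[[-408, 62], [-402, 67], [-398, 66], [-392, 80], [-388, 86], [-382, 91], [-378, 97], [-372, 104], [-368, 110], [-362, 117], [-358, 121], [-352, 128], [-348, 132], [-342, 129], [-338, 138], [-332, 135], [-328, 132], [-322, 129], [-318, 124], [-312, 121], [-308, 118], [-302, 113], [-298, 105], [-292, 100], [-288, 90], [-282, 92], [-278, 89], [-272, 82], [-268, 75], [-262, 54], [-258, 52], [-252, 47], [-248, 44], [-242, 39], [-238, 37], [-232, 32], [-228, 29], [-222, 25], [-218, 22], [-212, 17], [-208, 15], [-202, 10], [-198, -1], [-192, 12], [-188, 14], [-182, 13], [-178, 13], [-172, 13], [-168, 12], [-162, 14], [-158, 9]]
front slope deg 38.44 x at y=-121 -45.1 37
[ 302  185   49   52 1104] y range -191.9 -37.8 x min -49.4
[[-192, 67], [-188, 80], [-182, 82], [-178, 79], [-172, 81], [-168, 82], [-162, 82], [-158, 79], [-152, 81], [-148, 82], [-142, 80], [-138, 79], [-132, 81], [-128, 82], [-122, 80], [-118, 79], [-112, 81], 
[... 200 characters left out ...]
80.8 28
[ 244  240   60   45 1470] y range 65.1 178.2 x min -30.9
[[68, 67], [72, 67], [78, 70], [82, 70], [88, 71], [92, 70], [98, 72], [102, 73], [108, 73], [112, 74], [118, 75], [122, 77], [128, 76], [132, 78], [138, 79], [142, 78], [148, 80], [152, 81], [158, 81], [162, 78], [168, 72], [172, 45], [178, 10]]
front slope deg -8.53 x at y=-121 39.4 17
[ 319  294   70   26 1042] y range 86.5 181.4 x min -264.6
[[88, -193], [92, -192], [98, -153], [102, -149], [108, -149], [112, -149], [118, -149], [122, -149], [128, -149], [132, -149], [138, -149], [142, -150], [148, -151], [152, -150], [158, -150], [162, -150], [168, -150], [172, -150], [178, -151]]
front slope deg 0.5 x at y=-121 -147.3 14
```

View pics/side_b.png

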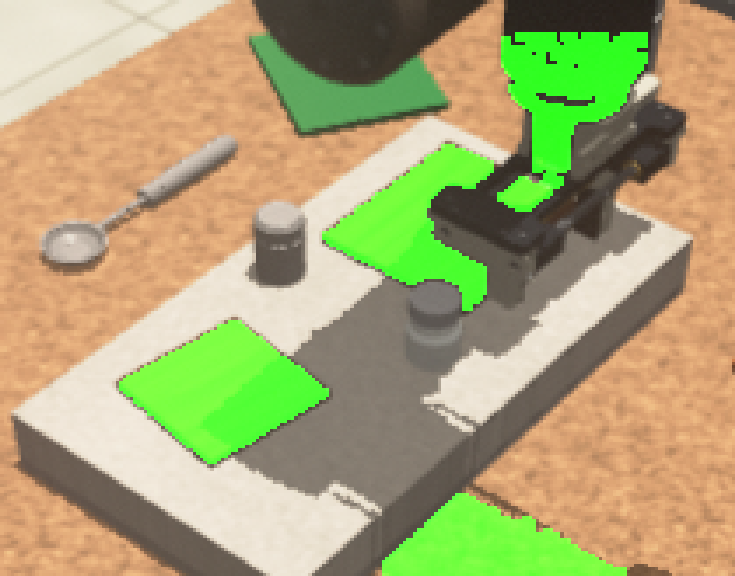

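The board is already square to the riser edge (slope 0.03°), with its front at 81 mm and the TCP at -57 mm in the riser frame. I'll keep pushing slowly.

Call:
send_rows(commands=[[0,[0.02,0.001,0.003],[0,0,0]],[0,[0.02,0.001,0],[0,0,0]],[0,[0.02,0.001,0],[0,0,0]],[0,[0.02,0.001,0],[0,0,0]],[0,[0.02,0.001,0],[0,0,0]],[0,[0.02,0.001,0],[0,0,0]]])

```text
clock: 4.55
tool_pos: [0.4984, -0.1471, 0.0637]
orientation: [-179.9, -0.2, 92.3]
force: [-2.5, 0.3, 2.8]
opening: 0.0877
```

Call:
send_rows(commands=[[0,[0.02,0.001,0],[0,0,0]],[0,[0.02,0.001,0],[0,0,0]],[0,[0.02,0.001,0],[0,0,0]],[0,[0.02,0.001,0],[0,0,0]],[0,[0,0,0],[0,0,0]]])

```text
clock: 5.05
tool_pos: [0.521, -0.1461, 0.0636]
orientation: [-179.9, -0.1, 92.3]
force: [-0.1, -0.6, 0.1]
opening: 0.0873
```

```bash
python3 look.py c | grep -v '\[\[\|^\[ 3[15]'
```

```text
[ 0.52103646 -0.14606957  0.06362719] [-0.0776689  -0.61825812  0.09101179]
tcp riser [  -4.3 -122.7]
[292 177  40  51 991] y range -192.7 -37.8 x min 2.6
front slope deg 0.11 x at y=-121 133.1 22
[ 244  240   60   45 1476] y range 65.1 178.2 x min -30.9
front slope deg -8.29 x at y=-121 40.2 17
front slope deg 0.43 x at y=-121 -147.6 16
```

View pics/side_c.png

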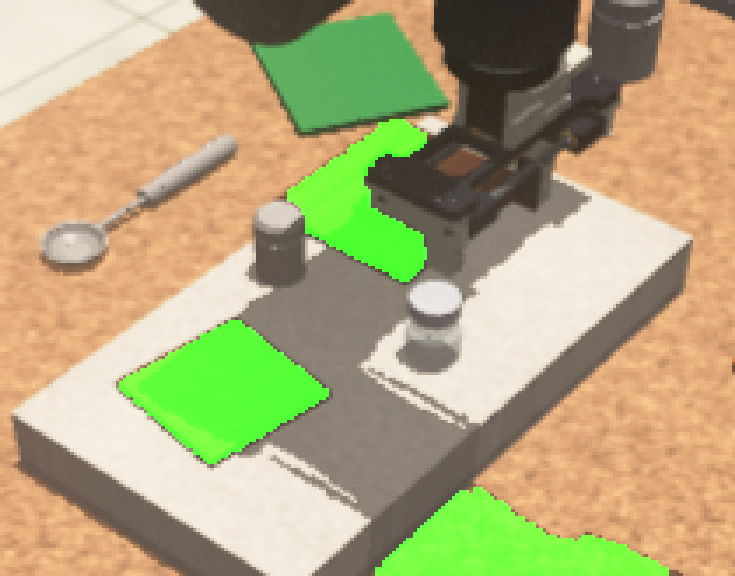

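Call:
send_rows(commands=[[0,[0.02,0.001,0],[0,0,0]],[0,[0.02,0.001,0],[0,0,0]],[0,[0.02,0.001,0],[0,0,0]],[0,[0.02,0.001,0],[0,0,0]],[0,[0.016,0.001,0],[0,0,0]],[0,[0,0,0],[0,0,0]]])

```text
clock: 5.7
tool_pos: [0.5468, -0.1446, 0.0635]
orientation: [-179.9, -0.2, 92.3]
force: [-1.5, -0.5, 0.8]
opening: 0.0872
```

```bash
python3 look.py d | grep -v '\[\[\|^\[ 3[15]'
```

```text
[ 0.54677927 -0.14463513  0.06351736] [-1.52655693 -0.48769309  0.79229046]
tcp riser [  21.5 -122.3]
[279 174  45  49 945] y range -190.9 -37.4 x min 27.9
front slope deg -0.35 x at y=-121 159.0 23
[ 244  240   60   45 1495] y range 65.1 178.2 x min -30.9
front slope deg -9.58 x at y=-121 36.1 17
front slope deg -0.04 x at y=-121 -149.7 18
```

Call:
send_rows(commands=[[0,[-0.03,-0.001,0],[0,0,0]],[0,[-0.06,-0.002,0],[0,0,0]],[0,[-0.04,-0.002,0.03],[0,0,0]],[0,[0,0,0.15],[0,0,0]],[0,[0,0,0.2],[0,0,0]],[0,[0,0,0.2],[0,0,0]],[0,[0,0,0.1],[0,0,0]],[0,[-0.07,-0.162,0],[0,0,0]],[0,[-0.07,-0.162,0],[0,0,0]],[0,[-0.07,-0.162,0],[0,0,0]],[0,[-0.07,-0.162,0],[0,0,0]],[0,[-0.07,-0.162,0],[0,0,0]]])

```text
clock: 6.95
tool_pos: [0.4192, -0.3505, 0.2493]
orientation: [179.3, 0.1, 92.9]
force: [1.0, 0.7, 0.3]
opening: 0.0878
```

Call:
send_rows(commands=[[0,[-0.07,-0.162,0],[0,0,0]],[0,[-0.07,-0.162,0],[0,0,0]],[0,[-0.07,-0.162,0],[0,0,0]],[0,[-0.04,-0.162,0],[0,0,0]],[0,[0,-0.162,0],[0,0,0]],[0,[0,0,0],[0,0,0]],[0,[0,0,0],[0,0,0]]])

```text
clock: 7.65
tool_pos: [0.3464, -0.5639, 0.2547]
orientation: [179.0, 0.4, 92.6]
force: [-0.1, 0.5, 0.8]
opening: 0.0873
```

```bash
cat > fin.py <<'E'
from h import *
o=sensors.get_obs();print(o['tool_pos'],o['force'])
th=np.radians(2.29);u=np.array([np.cos(th),np.sin(th)]);v=np.array([-u[1],u[0]]);c0=np.array([520.4,-23.3])
for n in("top","side"):
    s=snapshot(n);hsv=cv2.cvtColor(s["color"],cv2.COLOR_BGR2HSV)
    cv2.imwrite(f"pics/fin_{n}.png",s["color"])
    m,ob=boards(s,n)
    for c,(ce,wh,a,b) in ob:
        q=(b-c0)@np.c_[u,v]; print(n,wh,"rel ang",round(((a-2.29+45)%90)-45,2),"ctr",((ce-c0)@np.c_[u,v]).round(1),"xs",np.sort(q[:,0]).round(1),ce.round(1))
E
python3 fin.py
```

```text
[ 0.34637961 -0.56391701  0.25474787] [-0.08423803  0.49257728  0.83257206]
top (129.4612579345703, 156.61106872558594) rel ang 0.09 ctr [  95.8 -115. ] xs [ 31.   31.2 160.5 160.7] [ 620.8 -134.4]
top (97.6822738647461, 98.37443542480469) rel ang -9.33 ctr [ 26.9 119.3] xs [-29.5 -13.7  67.5  83.4] [542.5  96.9]
top (101.90767669677734, 109.12879180908203) rel ang -5.93 ctr [-106.8 -184.6] xs [-166.3 -155.8  -57.8  -47.2] [ 421.1 -212. ]
side (129.7016143798828, 148.4934844970703) rel ang 0.2 ctr [  95.7 -116.8] xs [ 30.5  31.1 160.2 160.8] [ 620.7 -136.2]
side (106.38127899169922, 62.94456100463867) rel ang 39.9 ctr [-227.    81.2] xs [-288.  -247.6 -206.4 -166. ] [290.3  48.8]
side (74.0591049194336, 122.64338684082031) rel ang 32.84 ctr [ -29.  -248.2] xs [-93.3 -31.1 -26.8  35.4] [ 501.4 -272.4]
```

View pics/fin_top.png

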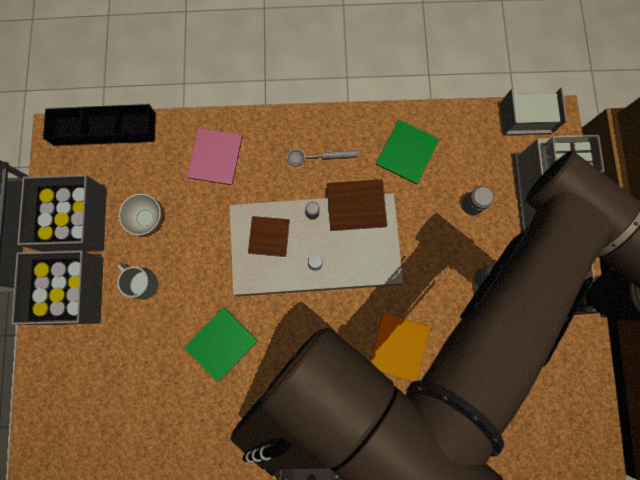

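View pics/fin_side.png

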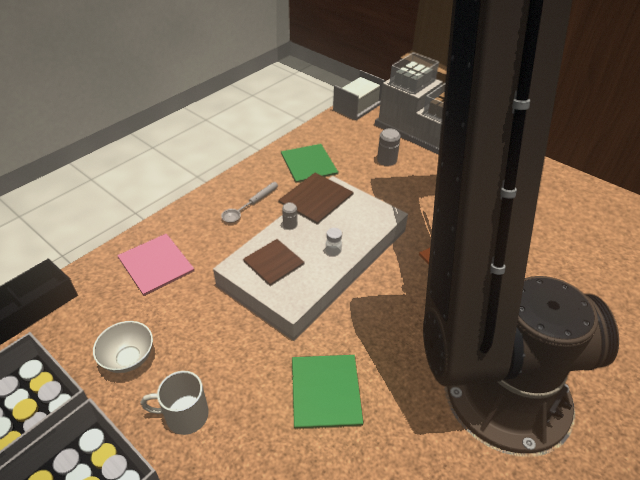

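Both views agree. The board sits flat with its front at about 160.5 mm in the riser frame, an overhang of about 40 mm, and it is 0.1–0.2° off square. Top view: board at (356,205); small board (269,236), salt (312,210), jar (315,262), mug, bowl, spoon and visible shaker (478,200) are unmoved. I'm handing the job in.

```bash
python3 -c "
from plant import order
print(order.close_job())"
```

```text
the job is handed in; nothing more can be done
None
```

The larger board now overhangs the riser's far edge by about 40 mm, and its front is within about 0.2° of square with that edge. I pushed it from behind with the two open fingers, slowly and about 3.5 mm above the riser top. It squared itself against them and slid about 87 mm. I then backed off, lifted clear and handed the job in at about 8 s.

- **Overhang and squareness:** after letting go, the top and side cameras agreed. The front was about 40.5 mm past the edge, 0.1° and 0.2° off square, and the board was lying flat.
- **Forces:** the wrist force readings I took while pushing were at most about 3 N per axis.
- **Other items:** the small board measured within about 0.5 mm of its start. The salt, jar, mug, bowl, spoon and one shaker looked unmoved in the pictures.
- **Not checked or disagreeing:**
  - The arm mostly hid the nearer shaker in the last pictures. It looked in place during the push, and the gripper stayed well above it on the way back.
  - In the final top view the board's width across came out as 157 mm instead of 150 mm. I think its shadow or the dark shaded counter merged into the colour mask. The side view gave 148 mm, and the overhang figure does not depend on it.

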